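# Pack the thrust plugs down the roller hub tube

## Task

Put the loose plain bronze plug (the one without a flange, standing on the cart top) into the mouth of the upright hub tube, on top of the plug that is stuck part way down it. Then take the steel ramming rod from its holder block and with it push both plugs down the tube until they are bottomed out firmly on the hidden stop: keep pressing with about 20 N for a good second, and never press with more than 30 N or hammer at them. Put the rod back upright in its holder, let go, and leave the other parts on the cart where they are.

Things in the scene. Friction and masses are not known exactly. Their poses are not given: they have to be found in the camera images.
- plug: the loose plain bronze plug: solid cylinder, diameter 26 mm, height 24 mm, upright on the cart top, no flange, a small dark centre mark on its top. Origin at the centre of its underside, z up its axis
- stuck_plug: an identical bronze plug (diameter 26 mm, height 24 mm) already inside the tube, held part way down by the sprung strips of the bore. Origin at the centre of its underside, z up its axis. Its top starts 36 to 44 mm below the tube's mouth
- tube: upright steel hub tube fixed to the cart top: square foot 90 x 90 x 10 mm, tube outside diameter 37 mm (45 mm at the mouth), mouth 120 mm above the origin. Origin at the centre of the foot's underside, on the bore axis, z up
- tube_mouth (a point): centre of the tube's mouth, 37 mm wide, narrowing within 12 mm of depth to the 29 mm bore. 32 to 104 mm below the mouth three sprung strips line the bore, 24 mm apart until a plug spreads them. A plug drops freely onto the stuck one; the strips then resist pushing the pair down with a steady drag of 3 to 10 N that differs from time to time
- tube_bottom (a point): point on the bore axis 14 mm above the tube's origin, the lowest place where the hard flat stop can be. The stop's real height is 0 to 30 mm above this point; it cannot be seen, only felt: 16 N or more with no further movement means the plugs are home
- ram: steel ramming rod, 0.28 to 0.46 kg, standing upright in the holder. Origin at the centre of its lower end, z up its axis. Shank diameter 20 mm from 0 to 85 mm, collar diameter 44 mm from 85 to 91 mm, round handle diameter 24 mm from 91 to 141 mm. Grip the handle with the fingertips resting just above the collar; the collar then takes the push
- holder: fixed dark steel block 80 x 80 x 45 mm with a vertical blind hole of diameter 25 mm, 40 mm deep, chamfered, in the middle of its top. Origin at the centre of its underside; the hole's mouth is 45 mm and its floor 5 mm above the origin
- flanged_bushing: bystander: bronze flanged bushing, diameter 42 mm at the flange, 28 mm above, height 28 mm. Origin at the centre of its underside
- end_cap: bystander: blue plastic end cap, diameter 54 mm, height 22 mm. Origin at the centre of its underside
- pulley: bystander: orange grooved drive pulley, diameter 68 mm, height 24 mm. Origin at the centre of its underside
- bearing_ring: bystander: steel bearing ring, diameter 48 mm, height 14 mm. Origin at the centre of its underside
Things that resemble listed ones, but are neither listed nor needed, are in the scene too. What is shaped like the plug but orange, turquoise or white is not meant.

How it is judged (in metres and radians):
On the way, in this order (a step that is already met when the one before it is completed fails the run):
1. the loose plug is in the tube, above the stuck plug, and let go (horizontal distance between plug and tube below 0.006 m and height (world z) of plug between 0.035 and 0.094 m and contact force between the fingers and plug below 0.1 N), for 0.2 s.
2. the rod presses the plugs home: at least 16 N for half a second with the two plugs together, low in the tube and no longer moving (contact force between ram and plug above 16 N and linear speed of stuck_plug below 0.002 m/s and height (world z) of stuck_plug below 0.046 m and z of plug in the frame of stuck_plug below 0.0255 m and horizontal distance between plug and tube below 0.004 m), for 0.5 s.
At the end, for the whole second after the job is handed in: Both plugs are packed home in the tube: lower one less than 46 mm above the tube's origin, upper one less than 25.5 mm above the lower, both within 4 mm of the bore axis. The rod stands in its holder within 4 mm of the hole's floor, tilted under 0.15 rad. All at rest (horizontal distance between each of stuck_plug, plug and tube below 0.004 m and height (world z) of stuck_plug below 0.046 m and z of plug in the frame of stuck_plug between 0.02 and 0.0255 m and horizontal distance between ram and holder below 0.006 m and z of ram in the frame of holder below 0.009 m and angle between ram's own z axis and vertical below 0.15 rad and linear speed of each of ram, plug below 0.02 m/s); the robot touches nothing.
It fails at once if a steady push of more than 30 N, or a blow of more than 60 N, on a plug with the rod ((contact force between ram and plug above 30 N and linear speed of each of plug, stuck_plug, ram below 0.002 m/s) or (contact force between ram and stuck_plug above 30 N and linear speed of each of stuck_plug, ram below 0.002 m/s) or contact force between ram and plug above 60 N or contact force between ram and stuck_plug above 60 N).
It fails at once if one of the four loose bystanders shifted by more than 25 mm (distance of any of flanged_bushing, end_cap, pulley, bearing_ring from where it was at the start of the episode above 0.025 m).
It also fails if it takes over 72 s, if anything falls off the work surface, if the arm or the gripper's body presses on something with over 40 N, if the wrist force passes 120 N, or if a joint passes its speed limit or range.

## Robot

A 6-joint arm with a two-finger parallel gripper is mounted at the origin on the work surface. World frame = base frame: x ahead of the robot, y to its left, z up, the work surface at z = 0. Lengths are in mm, angles in rad, forces in N, time in s.
With the tool pointing down it reaches from about 250 to 775 mm from the base axis. Payload 4 kg.
Tool frame: the origin (TCP) lies midway between the tips of the shut fingers; the grasp point (between the pads) lies 19 mm behind it (robot.grip_depth is the distance from the TCP to the grasp point, in mm); z points along the fingers, y is the direction in which the jaws open and shut (so a half turn about z gives the same grasp; the last joint's range is limited). The gripper opens to 94 mm and grips with 3 to 60 N. Pads are 16 mm wide; open, the fingers measure 119 mm over their backs; the gripper's body (75 mm by 177 mm) begins 78 mm behind the grasp point.
Start: joints at [1.066, 0.087, 1.371, -0, 1.684, -0.103], TCP at [215.103, 506.212, 205.506] pointing down, gripper open.
Joint ranges: [-3.1, 3.1], [-0.76, 2.03], [0.27, 2.55], [-1.08, 4.22], [0.17, 2.65], [-2.57, 2.57]. Speed limits (rad/s): [2.79, 2.79, 3.14, 3.14, 3.14, 3.14].

## Interface

Orientations are given as a unit quaternion [x, y, z, w].
In Python, from cell import status, eyes, robot, boxes_of gives the robot as it stands.
- The arm moves only by the tool move_arm, never from a script. Its argument "increments" is a list of rows, each a list of 6 numbers: the shift along the tool's x, y, z as a fraction of full scale, then the turn, a rotation vector about the tool's x, y, z as a fraction of full scale. In form: [[tx, ty, tz, wx, wy, wz], ...]. A call has 1 to 12 rows; each row shifts and turns the commanded pose from where the row before left it, along the tool's axes as they then stand; what a row does not reach is not made up. Full scale, the value 1, is 0.05 m for a shift and 10 degrees for a turn. A row lasts 1/8 s, in which the tool goes at most 62.5 mm and 10.7 degrees, less where a joint would pass 70% of its speed; a pose out of reach is approached as far as the arm can. A call with a number of a shift or a turn outside -1 to 1 is refused whole. A call with a gripper value outside its range is refused whole. "grip" is the opening, from 0 (shut) to 1 (fully open), set as the call begins (left out, the last holds). The fingers move at their own pace and stop on an object; "grip_force" is the grip in N (left out, the last holds). Time passes only in rows, so rows that do not move let the fingers close. It gives the time, the measured TCP pose, the force and the opening at its end, in the units of the state.
- status.state(): the state, without advancing time (a new reading comes with each control period).
- eyes.grab_frame(name): name is "scene" or "top"; returns the picture (384x512x3 uint8, red, green, blue); there is no depth.
- eyes.camera_info(name): a dict with "fx", "fy", "cx", "cy" (pixels), "dist" ([k1, k2, p1, p2, k3] as OpenCV has them; the pictures are not rectified), "R" (3x3) and "t" (3): a world point X has camera coordinates R X + t. Camera axes: x right, y down, z forward; pixel columns grow to the right and rows downward; lengths in mm; the calibration is good to about 2 mm. A picture is of the moment at which its call begins. camera_info takes no time and is no camera call.
- robot.job_done(): hands the job in, once; it reports no verdict.
Trained networks look in the newest picture that a camera, given by its name, has taken for a name from the list of things; names that differ only in an ending like _2 or _b are one class to them, and where a whole thing is asked for, a point or a joint stands for the part that bears it (a point fixed in the world has none). Each returns a list of dicts, best first, with "p" (0 to 1); they miss things now and then, are a little off and sometimes report something else, mostly with a low value. They report only what shows in the picture. A call takes as long as a camera call. They do not tell look-alikes from the thing itself.
- boxes_of(camera, thing): "at" ([x, y, z] in mm, in world coordinates, good to about 4 mm: the middle of the surface that is visible of it).
The state is a dict: "time_s": time; "joint_positions": joint angles; "qd": joint speeds; "tau": joint torques, N m; "position": TCP position; "orientation": TCP orientation; "force": force on the tool from outside, world axes, zero at the start; "wrist_torque": the same for the moment, N m; "finger_gap": finger opening in mm.
Only numpy, scipy, OpenCV 4.12 (cv2) and the standard library are available. Lean on these libraries where they do the work, as an engineer would, in place of code of your own. Each camera call takes 0.05 s, during which the arm holds its last target.

## Working session

There is one attempt and no reset: what is moved stays moved. The work goes in short steps, Python scripts to look and compute and a tool call to move; the robot and the scene stay as the last step left them, time stands still between calls to the robot, and variables do not carry over. Pictures are saved under pics/ and viewed, and the job is handed in when it is done.

Besides the shell and the picture viewer there is one more tool, called after "Request:" by a JSON object that holds its "name" and its "arguments". move_arm: Moves the arm, as the interface text tells. Its arguments: {"type":"object","properties":{"increments":{"type":"array"},"grip":{"type":"number"},"grip_force":{"type":"number"}},"required":["increments"]}

```bash
ls; mkdir -p pics; python3 - <<'E'
from cell import status, eyes, robot, boxes_of
import cv2
for n in("scene","top"):
    f=eyes.grab_frame(n); cv2.imwrite(f"pics/{n}0.png",cv2.cvtColor(f,cv2.COLOR_RGB2BGR))
    print(eyes.camera_info(n))
    for t in("plug","tube","ram","holder","flanged_bushing"):
        print(n,t,[(r["p"],[round(v) for v in r["at"]]) for r in boxes_of(n,t)])
s=status.state();print(s)
E
```

```text
pics
{'fx': 401.76015032767776, 'fy': 401.76015032767776, 'cx': 249.57551950354326, 'cy': 192.29968287487372, 'dist': array([-0.07176125,  0.        ,  0.        ,  0.        ,  0.        ]), 'R': array([[ 0.81306135,  0.58203053, -0.01310308],
       [ 0.43505918, -0.62239913, -0.65064801],
       [-0.38685235,  0.52331614, -0.75926641]]), 't': array([-427.24804755, -196.10675989, 1134.3523402 ])}
scene plug [(0.71, [552, 28, 19]), (0.59, [565, -122, 25]), (0.52, [514, 202, 42]), (0.47, [618, -14, 19])]
scene tube [(0.9, [499, -267, 11]), (0.28, [704, 16, 15])]
scene ram [(0.85, [507, 213, 95])]
scene holder [(0.76, [514, 197, 46])]
scene flanged_bushing [(0.63, [705, 13, 16])]
{'fx': 357.4184800897369, 'fy': 357.4184800897369, 'cx': 254.8659526216421, 'cy': 187.8297028469811, 'dist': array([-0.02051982,  0.        ,  0.        ,  0.        ,  0.        ]), 'R': array([[-0.02700638, -0.99922644,  0.02858615],
       [-0.98442078,  0.02161421, -0.17449512],
       [ 0.17374227, -0.03285328, -0.984243  ]]), 't': array([-21.26667394, 548.43850266, 682.97125163])}
top plug [(0.69, [618,
[... 189 characters left out ...]
_s': 0.6, 'joint_positions': array([ 1.06588311e+00,  8.71731191e-02,  1.37066823e+00,  1.74393687e-05,
        1.68361497e+00, -1.03074736e-01]), 'qd': array([ 5.81612148e-04, -2.42072260e-05,  1.72568501e-03, -1.98683389e-03,
        1.01439144e-03,  6.94178860e-04]), 'tau': array([-7.00313849e-04, -3.39779985e+01, -3.02416742e+01,  7.17825000e-02,
        2.36797897e-02,  2.46537830e-06]), 'position': array([215.10902489, 506.2168569 , 205.53672201]), 'orientation': array([1.99569202e-01, 9.79883732e-01, 6.76363404e-05, 1.21381872e-05]), 'force': array([ 1.01719848, -0.56324505,  0.18801784]), 'wrist_torque': array([-0.00632631,  0.02964779,  0.0680174 ]), 'finger_gap': 93.91240906295302}
```

View pics/scene0.png

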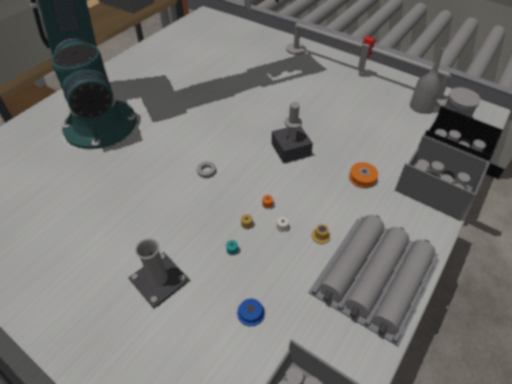

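View pics/top0.png

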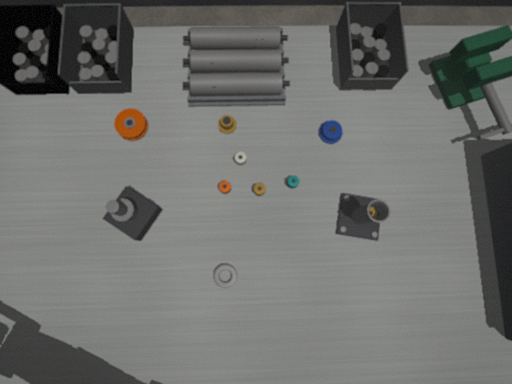

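Scene: the bronze plug is at about (247,221), the tube mouth at (149,247) and the rod top at (295,106). In the top view they are at about (259,188), (378,210) and (113,206). I'll zoom in for precise pixels.

```bash
python3 - <<'E'
import cv2,numpy as np
S=cv2.imread("pics/scene0.png");T=cv2.imread("pics/top0.png")
def crop(I,x,y,w,h,k): return cv2.resize(I[y:y+h,x:x+w],None,fx=k,fy=k,interpolation=cv2.INTER_CUBIC)
a=[crop(S,232,206,32,32,8),crop(S,120,225,75,75,256/75),crop(S,260,95,64,70,256/70)]
b=[crop(T,243,172,32,32,8),crop(T,325,180,75,75,256/75),crop(T,95,175,75,75,256/75)]
r=lambda L:np.hstack([cv2.resize(x,(256,256)) for x in L])
cv2.imwrite("pics/z0.png",np.vstack([r(a),r(b)]))
E
```

```text
(no output)
```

View pics/z0.png

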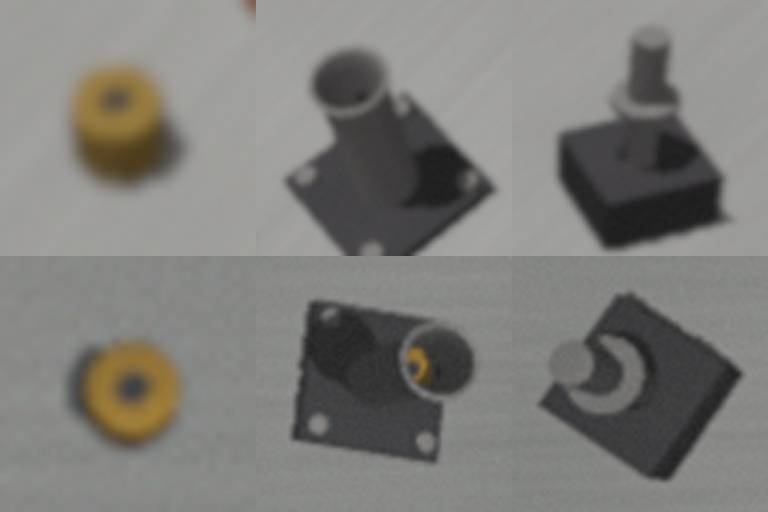

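```bash
cat > h.py <<'E'
import numpy as np,cv2
from scipy.optimize import least_squares
from cell import status, eyes, robot, boxes_of
C={n:eyes.camera_info(n) for n in("scene","top")}
def K(c): return np.array([[c["fx"],0,c["cx"]],[0,c["fy"],c["cy"]],[0,0,1.]])
def ray(n,uv):
    c=C[n];p=cv2.undistortPoints(np.array([[uv]],float),K(c),c["dist"])[0,0]
    d=c["R"].T@np.array([p[0],p[1],1]);o=-c["R"].T@c["t"];return o,d/np.linalg.norm(d)
def tri(a,b):
    A=np.zeros((3,3));B=np.zeros(3);R=[ray("scene",a),ray("top",b)]
    for o,d in R:
        M=np.eye(3)-np.outer(d,d);A+=M;B+=M@o
    X=np.linalg.solve(A,B);return X,[np.linalg.norm((np.eye(3)-np.outer(d,d))@(X-o)) for o,d in R]
def atz(n,uv,z):
    o,d=ray(n,uv);return o+d*(z-o[2])/d[2]
def proj(n,X):
    c=C[n];return cv2.projectPoints(np.atleast_2d(X).astype(float),cv2.Rodrigues(c["R"])[0],c["t"],K(c),c["dist"])[0][:,0]
E
python3 - <<'E'
from h import *
np.set_printoptions(precision=1,suppress=True)
for n,a,b,z in(("plugtop",(246.3,217.8),(259.2,187.9),24),("mouth",(146.9,248.7),(378,210.1),120),("ramtop",(294.35,105.3),(112.5,206.3),146),("collar",(293,121.1),(122.2,208.9),96)):
    X,e=tri(a,b);print(n,X,np.array(e),"scene@z",atz("scene",a,z),"top@z",atz("top",b,z))
E
```

```text
plugtop [550.8 -45.4  24.9] [1. 1.] scene@z [549.7 -45.6  24. ] top@z [551.7 -44.7  24. ]
mouth [ 487.8 -260.5  117.7] [1.3 1.3] scene@z [ 488.2 -262.1  120. ] top@z [ 488.4 -258.6  120. ]
ramtop [503.1 217.5 143.2] [0.8 0.8] scene@z [504.5 213.4 146. ] top@z [503.4 217.1 146. ]
collar [503.9 216.1  96.8] [0.9 0.9] scene@z [503.  216.1  96. ] top@z [504.7 217.1  96. ]
```

```bash
cat >> h.py <<'E'
from scipy.spatial.transform import Rotation as Ro
def goto(x,y,z):
    s=status.state();R=Ro.from_quat(s["orientation"]).as_matrix()
    d=R.T@(np.array([x,y,z])-s["position"])/50
    yaw=np.degrees(np.arctan2(R[1,1],R[0,1]))
    print("t",round(s["time_s"],2),"pos",s["position"].round(1),"F",s["force"].round(1),"gap",round(s["finger_gap"],1),"tilt z",R[:,2].round(3),"jaw",round(yaw,1),"J",s["joint_positions"].round(2))
    print("inc",d.round(3),"rows>=",np.ceil(np.abs(d).max()))
E
python3 -c "
from h import *
goto(551,-45,100)"
```

```text
t 0.6 pos [215.1 506.2 205.5] F [ 1.  -0.6  0.2] gap 93.9 tilt z [ 0.  0. -1.] jaw 67.0 J [ 1.07  0.09  1.37  0.    1.68 -0.1 ]
inc [-10.494  -7.519   2.11 ] rows>= 11.0
```

Request:
{"name": "move_arm", "arguments": {"increments": [[-0.875,-0.627,0,0,0,0],[-0.875,-0.627,0,0,0,0],[-0.875,-0.627,0,0,0,0],[-0.875,-0.627,0,0,0,0],[-0.875,-0.627,0,0,0,0],[-0.875,-0.627,0,0,0,0],[-0.875,-0.627,0.35,0,0,0],[-0.875,-0.627,0.35,0,0,0],[-0.875,-0.627,0.35,0,0,0],[-0.875,-0.627,0.35,0,0,0],[-0.875,-0.627,0.35,0,0,0],[-0.875,-0.627,0.35,0,0,0]], "grip": 0.55, "grip_force": 20}}

```text
time_s: 2.1
position: [552.1, -47.0, 100.2]
orientation: [0.2, 0.98, 0.0, 0.0]
force: [0.9, 0.1, 1.0]
finger_gap: 51.9
```

```bash
python3 -c "
from h import *
goto(551,-45,60)
for n in('scene','top'):
    f=eyes.grab_frame(n); cv2.imwrite(f'pics/{n}1.png',cv2.cvtColor(f,cv2.COLOR_RGB2BGR))
S=cv2.imread('pics/scene1.png')[130:260,180:310];T=cv2.imread('pics/top1.png')[120:250,190:320]
cv2.imwrite('pics/z1.png',cv2.resize(np.hstack([S,T]),None,fx=3,fy=3,interpolation=cv2.INTER_CUBIC))
"
```

```text
t 2.1 pos [552.1 -47.  100.2] F [0.9 0.1 1. ] gap 51.9 tilt z [ 0.001  0.    -1.   ] jaw 67.0 J [-0.19  0.14  1.52  0.    1.48 -1.36]
inc [0.036 0.028 0.803] rows>= 1.0
```

View pics/z1.png

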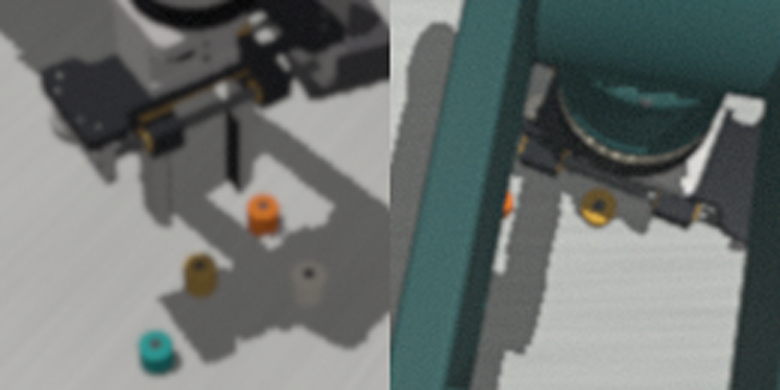

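Request:
{"name": "move_arm", "arguments": {"increments": [[0,0,0.6,0,0,0],[0,0,0.6,0,0,0],[0,0,0,0,0,0]]}}

```text
time_s: 2.58
position: [548.8, -44.2, 38.2]
orientation: [0.199, 0.98, 0.0, -0.003]
force: [0.7, 0.7, -0.7]
finger_gap: 51.7
```

```bash
python3 -c "
from h import *
goto(551,-45,10)
for n in('scene','top'):
    f=eyes.grab_frame(n); cv2.imwrite(f'pics/{n}2.png',cv2.cvtColor(f,cv2.COLOR_RGB2BGR))
S=cv2.imread('pics/scene2.png')[160:260,200:300];T=cv2.imread('pics/top2.png')[140:240,210:310]
cv2.imwrite('pics/z2.png',cv2.resize(np.hstack([S,T]),None,fx=4,fy=4,interpolation=cv2.INTER_CUBIC))
"
```

```text
t 2.58 pos [548.8 -44.2  38.2] F [ 0.7  0.7 -0.7] gap 51.7 tilt z [-0.006  0.001 -1.   ] jaw 67.0 J [-0.18  0.19  1.6   0.    1.36 -1.35]
inc [-0.051  0.004  0.563] rows>= 1.0
```

View pics/z2.png

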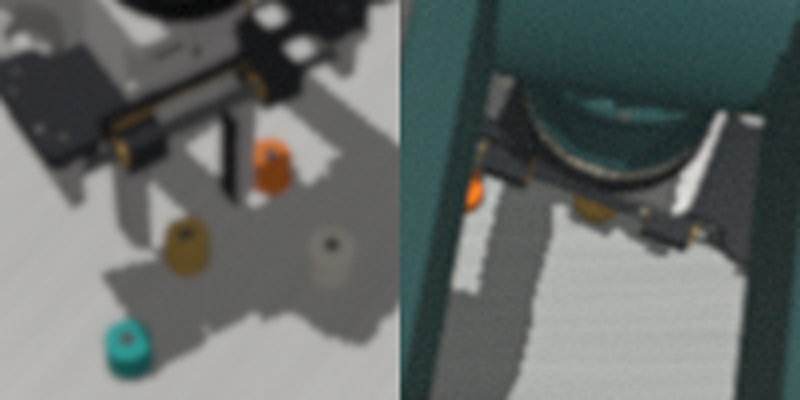

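Request:
{"name": "move_arm", "arguments": {"increments": [[-0.03,0,0.4,0,0,0],[0,0,0.16,0,0,0],[0,0,0,0,0,0],[0,0,0,0,0,0]]}}

```text
time_s: 3.18
position: [553.3, -46.0, 13.6]
orientation: [0.199, 0.98, 0.0, 0.001]
force: [1.3, 0.1, 0.2]
finger_gap: 51.9
```

```bash
python3 -c "
from h import *
goto(551,-45,10)
for n in('scene','top'):
    f=eyes.grab_frame(n); cv2.imwrite(f'pics/{n}3.png',cv2.cvtColor(f,cv2.COLOR_RGB2BGR))
S=cv2.imread('pics/scene3.png')[160:260,200:300];T=cv2.imread('pics/top3.png')[140:240,210:310]
cv2.imwrite('pics/z3.png',cv2.resize(np.hstack([S,T]),None,fx=4,fy=4,interpolation=cv2.INTER_CUBIC))
"
```

```text
t 3.17 pos [553.3 -46.   13.6] F [1.3 0.1 0.2] gap 51.9 tilt z [ 0.002 -0.    -1.   ] jaw 67.0 J [-0.19  0.21  1.62  0.    1.31 -1.35]
inc [0.05  0.    0.073] rows>= 1.0
```

View pics/z3.png

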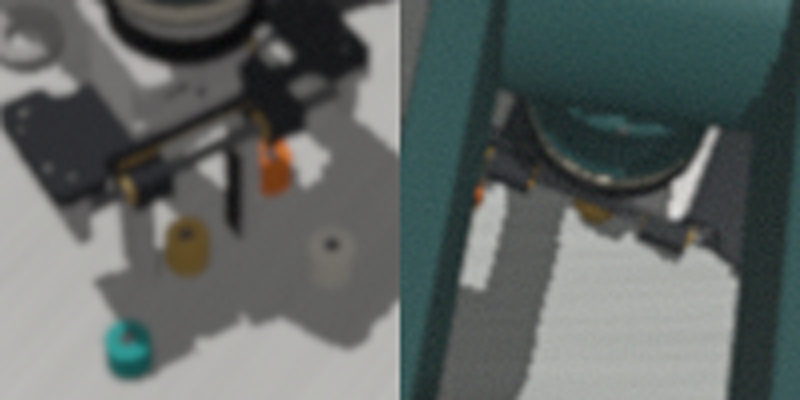

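Request:
{"name": "move_arm", "arguments": {"increments": [[0,0,0.05,0,0,0],[0,0,0,0,0,0],[0,0,0,0,0,0]]}}

```text
time_s: 3.65
position: [552.5, -45.9, 9.9]
orientation: [0.2, 0.98, 0.0, -0.0]
force: [-0.4, 0.2, 0.7]
finger_gap: 51.5
```

```bash
python3 -c "
from h import *
goto(551,-45,10)"
```

```text
t 3.65 pos [552.5 -45.9   9.9] F [-0.4  0.2  0.7] gap 51.5 tilt z [-0.  0. -1.] jaw 67.0 J [-0.19  0.22  1.62  0.    1.3  -1.35]
inc [ 0.035  0.005 -0.002] rows>= 1.0
```

Request:
{"name": "move_arm", "arguments": {"increments": [[0.03,0,0,0,0,0],[0,0,0,0,0,0],[0,0,0,0,0,0],[0,0,0,0,0,0]], "grip": 0.15}}

```text
time_s: 4.15
position: [551.2, -45.4, 10.0]
orientation: [0.2, 0.98, 0.0, -0.0]
force: [0.1, -0.1, -0.3]
finger_gap: 25.4
```

```bash
python3 -c "
from h import *
goto(488,-260,175)"
```

```text
t 4.15 pos [551.2 -45.4  10. ] F [ 0.1 -0.1 -0.3] gap 25.4 tilt z [-0.  0. -1.] jaw 67.0 J [-0.18  0.21  1.63  0.    1.3  -1.35]
inc [-0.516 -4.445 -3.3  ] rows>= 5.0
```

Request:
{"name": "move_arm", "arguments": {"increments": [[0,0,-0.5,0,0,0],[0,0,-0.9,0,0,0],[0,0,-0.95,0,0,0],[0,-0.3,-0.95,0,0,0],[-0.1,-0.9,0,0,0,0],[-0.1,-0.9,0,0,0,0],[-0.1,-0.9,0,0,0,0],[-0.1,-0.9,0,0,0,0],[-0.1,-0.55,0,0,0,0],[0,0,0,0,0,0],[0,0,0,0,0,0],[0,0,0,0,0,0]]}}

```text
time_s: 5.65
position: [487.5, -258.8, 174.9]
orientation: [0.199, 0.98, 0.0, -0.0]
force: [0.2, -0.3, -0.8]
finger_gap: 25.4
```

```bash
python3 -c "
from h import *
goto(488,-260,121)
for n in('scene','top'):
    f=eyes.grab_frame(n); cv2.imwrite(f'pics/{n}4.png',cv2.cvtColor(f,cv2.COLOR_RGB2BGR))
S=cv2.imread('pics/scene4.png')[190:300,90:200];T=cv2.imread('pics/top4.png')[150:260,330:440]
cv2.imwrite('pics/z4.png',cv2.resize(np.hstack([S,T]),None,fx=3.6,fy=3.6,interpolation=cv2.INTER_CUBIC))
"
```

```text
t 5.65 pos [ 487.5 -258.8  174.9] F [ 0.2 -0.3 -0.8] gap 25.4 tilt z [ 0.     0.001 -1.   ] jaw 67.1 J [-0.59  0.1   1.42  0.    1.62 -1.76]
inc [-0.019 -0.019  1.078] rows>= 2.0
```

View pics/z4.png

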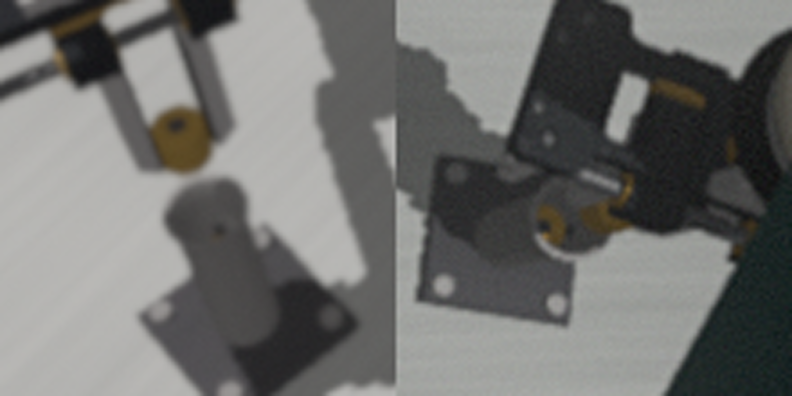

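```bash
python3 -c "
from h import *
p=proj('scene',[[487.5,-258.8,188.9],[487.5,-258.8,164.9],[488,-260.5,120]]);print(p,((p-[90,190]+.5)*3.6))
p=proj('top',[[487.5,-258.8,188.9],[487.5,-258.8,164.9],[488,-260.5,120]]);print(p,((p-[330,150]+.5)*3.6+[396,0]))
"
```

```text
[[139.39554089 224.72996328]
 [142.50574325 232.97145678]
 [147.4496985  248.04815353]] [[179.62394722 126.82786782]
 [190.82067571 156.49724442]
 [208.61891461 210.77335271]]
[[393.43889637 205.92490011]
 [387.74049037 207.66402655]
 [379.05077265 210.29145515]] [[626.18002694 203.12964038]
 [605.66576531 209.39049558]
 [574.38278155 218.84923854]]
```

Request:
{"name": "move_arm", "arguments": {"increments": [[-0.01,-0.015,0.3,0,0,0],[0,0,0.3,0,0,0],[0,0,0.2,0,0,0],[0,0,0.1,0,0,0],[0,0,0.1,0,0,0],[0,0,0.05,0,0,0],[0,0,0,0,0,0],[0,0,0,0,0,0]]}}

```text
time_s: 6.75
position: [487.5, -260.9, 122.9]
orientation: [0.2, 0.98, -0.0, 0.0]
force: [0.4, 0.6, -1.7]
finger_gap: 25.4
```

```bash
python3 -c "
from h import *
goto(488,-260,121)
for n in('scene','top'):
    f=eyes.grab_frame(n); cv2.imwrite(f'pics/{n}5.png',cv2.cvtColor(f,cv2.COLOR_RGB2BGR))
S=cv2.imread('pics/scene5.png')[190:300,90:200];T=cv2.imread('pics/top5.png')[150:260,330:440]
cv2.imwrite('pics/z5.png',cv2.resize(np.hstack([S,T]),None,fx=3.6,fy=3.6,interpolation=cv2.INTER_CUBIC))
"
```

```text
t 6.75 pos [ 487.5 -260.9  122.9] F [ 0.4  0.6 -1.7] gap 25.4 tilt z [ 0.001 -0.    -1.   ] jaw 67.0 J [-0.59  0.12  1.5   0.    1.52 -1.76]
inc [-0.001  0.021  0.037] rows>= 1.0
```

View pics/z5.png

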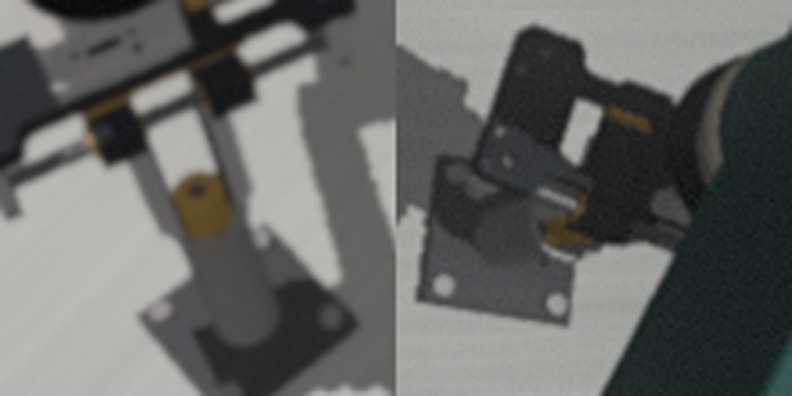

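Request:
{"name": "move_arm", "arguments": {"increments": [[0,0.015,0.01,0,0,0],[0,0,0,0,0,0],[0,0,0,0,0,0]]}}

```text
time_s: 7.22
position: [487.6, -260.1, 122.0]
orientation: [0.2, 0.98, 0.0, 0.0]
force: [0.7, 0.2, -1.6]
finger_gap: 25.4
```

Request:
{"name": "move_arm", "arguments": {"increments": [[0,0,0,0,0,0],[0,0,0,0,0,0],[0,0,0,0,0,0],[0,0,-0.3,0,0,0],[0,0,-0.8,0,0,0],[0,0,-0.8,0,0,0],[0,0,-0.8,0,0,0],[0,0.8,0,0,0,0],[0,0.9,0,0,0,0],[0,0.9,0,0,0,0],[0,0,0,0,0,0]], "grip": 0.5}}

```text
time_s: 8.6
position: [539.4, -138.0, 258.3]
orientation: [0.197, 0.98, 0.0, 0.001]
force: [-0.8, 0.4, 0.4]
finger_gap: 47.1
```

```bash
python3 -c "
from h import *
goto(504,216.5,200)
for n in('scene','top'):
    f=eyes.grab_frame(n); cv2.imwrite(f'pics/{n}6.png',cv2.cvtColor(f,cv2.COLOR_RGB2BGR))
S=cv2.imread('pics/scene6.png')[215:315,100:200];T=cv2.imread('pics/top6.png')[160:260,320:420]
cv2.imwrite('pics/z6.png',cv2.resize(np.hstack([S,T]),None,fx=4,fy=4,interpolation=cv2.INTER_CUBIC))
"
```

```text
t 8.6 pos [ 539.4 -138.   258.3] F [-0.8  0.4  0.4] gap 47.1 tilt z [ 0.002  0.    -1.   ] jaw 67.2 J [-0.35  0.1   1.26  0.    1.79 -1.53]
inc [3.398 6.264 1.164] rows>= 7.0
```

View pics/z6.png

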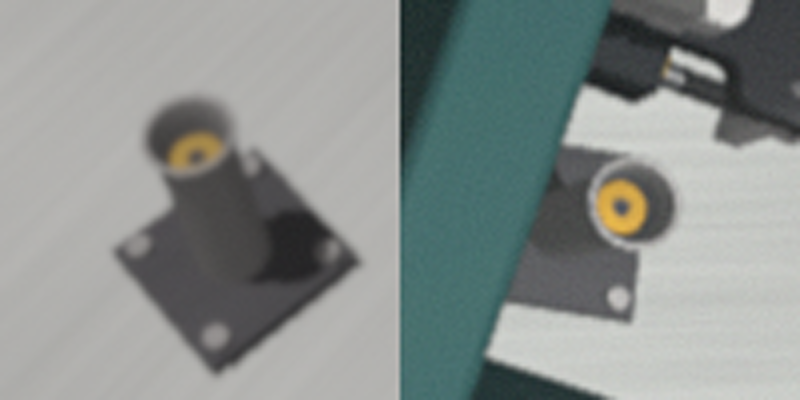

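Request:
{"name": "move_arm", "arguments": {"increments": [[0.486,0.895,0,0,0,0],[0.486,0.895,0,0,0,0],[0.486,0.895,0,0,0,0],[0.486,0.895,0,0,0,0],[0.486,0.895,0,0,0,0],[0.486,0.895,0.3,0,0,0],[0.486,0.895,0.4,0,0,0],[0,0,0.4,0,0,0],[0,0,0,0,0,0],[0,0,0,0,0,0]]}}

```text
time_s: 9.95
position: [505.2, 213.2, 203.1]
orientation: [0.201, 0.98, 0.0, 0.001]
force: [0.6, 0.5, 0.7]
finger_gap: 46.6
```

```bash
python3 -c "
from h import *
print(tri((148.6,253.8),(375,211.2)))
goto(503.5,216.7,98)
for n in('scene','top'):
    f=eyes.grab_frame(n); cv2.imwrite(f'pics/{n}7.png',cv2.cvtColor(f,cv2.COLOR_RGB2BGR))
S=cv2.imread('pics/scene7.png')[70:170,240:340];T=cv2.imread('pics/top7.png')[150:250,70:170]
cv2.imwrite('pics/z7.png',cv2.resize(np.hstack([S,T]),None,fx=4,fy=4,interpolation=cv2.INTER_CUBIC))
"
```

```text
(array([ 487.59717989, -260.90320133,  100.85476668]), [np.float64(1.2791279679677894), np.float64(1.279127967967759)])
t 9.95 pos [505.2 213.2 203.1] F [0.6 0.5 0.7] gap 46.6 tilt z [ 0.002  0.    -1.   ] jaw 66.9 J [ 0.3   0.08  1.38 -0.    1.68 -0.87]
inc [0.062 0.049 2.103] rows>= 3.0
```

View pics/z7.png

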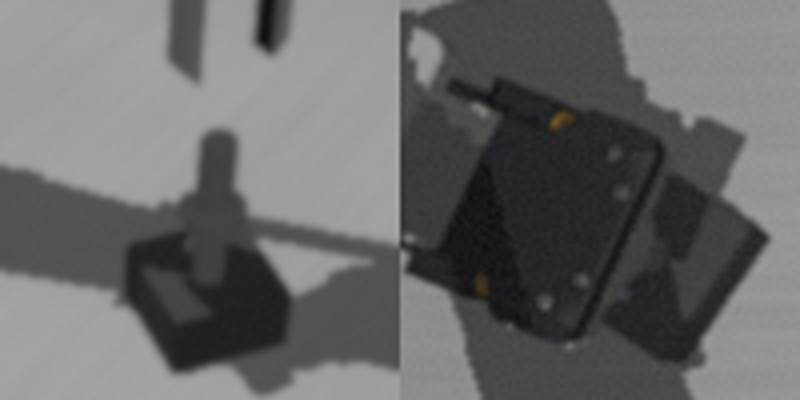

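Request:
{"name": "move_arm", "arguments": {"increments": [[0.04,0.045,0.3,0,0,0],[0,0,0.5,0,0,0],[0,0,0.5,0,0,0],[0,0,0.4,0,0,0],[0,0,0.2,0,0,0],[0,0,0.05,0,0,0],[0,0,0.05,0,0,0],[0,0,0,0,0,0],[0,0,0,0,0,0]]}}

```text
time_s: 11.18
position: [503.9, 217.4, 102.7]
orientation: [0.2, 0.98, 0.0, 0.001]
force: [0.2, 0.1, -0.2]
finger_gap: 47.3
```

```bash
python3 -c "
from h import *
goto(503.5,216.7,97)
for n in('scene','top'):
    f=eyes.grab_frame(n); cv2.imwrite(f'pics/{n}8.png',cv2.cvtColor(f,cv2.COLOR_RGB2BGR))
S=cv2.imread('pics/scene8.png')[70:170,240:340];T=cv2.imread('pics/top8.png')[150:250,70:170]
cv2.imwrite('pics/z8.png',cv2.resize(np.hstack([S,T]),None,fx=4,fy=4,interpolation=cv2.INTER_CUBIC))
"
```

```text
t 11.18 pos [503.9 217.4 102.7] F [ 0.2  0.1 -0.2] gap 47.3 tilt z [ 0.001  0.001 -1.   ] jaw 67.0 J [ 0.3   0.13  1.53  0.    1.48 -0.87]
inc [ 0.001 -0.015  0.114] rows>= 1.0
```

View pics/z8.png

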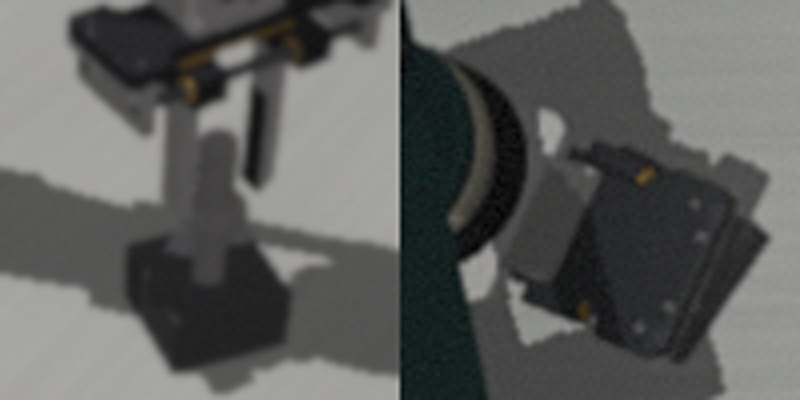

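Request:
{"name": "move_arm", "arguments": {"increments": [[0,-0.01,0.06,0,0,0],[0,0,0.03,0,0,0],[0,0,0,0,0,0],[0,0,0,0,0,0]]}}

```text
time_s: 11.78
position: [503.3, 216.8, 97.5]
orientation: [0.2, 0.98, 0.0, -0.0]
force: [-0.4, -0.0, -0.4]
finger_gap: 47.1
```

Request:
{"name": "move_arm", "arguments": {"increments": [[0,0,0.02,0,0,0],[0,0,0,0,0,0],[0,0,0,0,0,0]]}}

```text
time_s: 12.15
position: [503.3, 216.8, 96.5]
orientation: [0.2, 0.98, 0.0, 0.0]
force: [-0.6, 0.2, 0.3]
finger_gap: 46.9
```

Now close on the handle, just above the collar.

Request:
{"name": "move_arm", "arguments": {"increments": [[0,0,0,0,0,0],[0,0,0,0,0,0],[0,0,0,0,0,0],[0,0,0,0,0,0]], "grip": 0.1, "grip_force": 45}}

```text
time_s: 12.65
position: [503.3, 216.9, 96.5]
orientation: [0.2, 0.98, 0.0, 0.0]
force: [0.1, 0.7, -0.1]
finger_gap: 23.4
```

```bash
python3 -c "
from h import *
goto(503.5,216.7,230)
print(status.state()['wrist_torque'])"
```

```text
t 12.65 pos [503.3 216.9  96.5] F [ 0.1  0.7 -0.1] gap 23.4 tilt z [ 0.  0. -1.] jaw 67.0 J [ 0.3   0.13  1.54  0.    1.47 -0.87]
inc [-5.000e-03 -1.000e-03 -2.669e+00] rows>= 3.0
[ 0.09334645 -0.00386633  0.02979416]
```

Request:
{"name": "move_arm", "arguments": {"increments": [[0,0,-0.1,0,0,0],[0,0,-0.3,0,0,0],[0,0,-0.5,0,0,0],[0,0,-0.6,0,0,0],[0,0,-0.6,0,0,0],[0,0,-0.6,0,0,0],[0,0,-0.3,0,0,0],[0,0,0,0,0,0],[0,0,0,0,0,0]]}}

```text
time_s: 13.78
position: [502.6, 216.6, 244.9]
orientation: [0.2, 0.98, -0.001, -0.001]
force: [0.1, 0.8, -3.3]
finger_gap: 23.4
```

```bash
python3 -c "
from h import *
goto(487.6,-260.1,245)
print(status.state()['wrist_torque'])
for n in('scene','top'):
    f=eyes.grab_frame(n); cv2.imwrite(f'pics/{n}9.png',cv2.cvtColor(f,cv2.COLOR_RGB2BGR))
S=cv2.imread('pics/scene9.png')[30:170,220:360];T=cv2.imread('pics/top9.png')[130:270,50:190]
cv2.imwrite('pics/z9.png',cv2.resize(np.hstack([S,T]),None,fx=2.8,fy=2.8,interpolation=cv2.INTER_CUBIC))
"
```

```text
t 13.78 pos [502.6 216.6 244.9] F [ 0.1  0.8 -3.3] gap 23.4 tilt z [-0.003 -0.001 -1.   ] jaw 67.0 J [ 0.3   0.08  1.3   0.    1.76 -0.87]
inc [-3.452e+00 -8.891e+00  6.000e-03] rows>= 9.0
[ 0.03728956  0.0337965  -0.0646151 ]
```

View pics/z9.png

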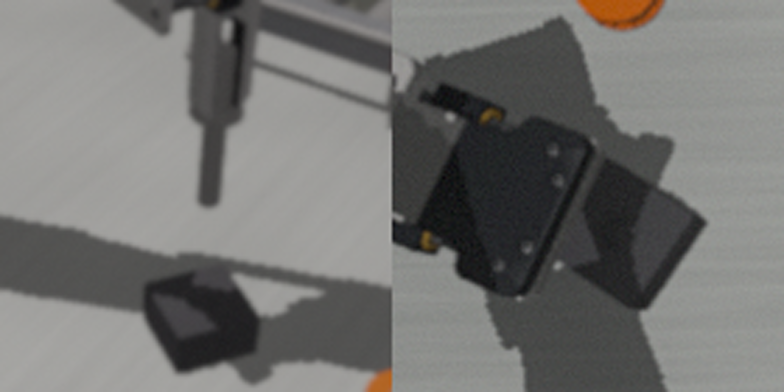

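Request:
{"name": "move_arm", "arguments": {"increments": [[-0.2,-0.5,0,0,0,0],[-0.35,-0.9,0,0,0,0],[-0.36,-0.93,0,0,0,0],[-0.36,-0.93,0,0,0,0],[-0.36,-0.93,0,0,0,0],[-0.36,-0.93,0,0,0,0],[-0.36,-0.93,0,0,0,0],[-0.36,-0.93,0,0,0,0],[-0.36,-0.93,0,0,0,0],[-0.36,-0.8,0,0,0,0],[0,0,0,0,0,0],[0,0,0,0,0,0]]}}

```text
time_s: 15.38
position: [490.5, -250.6, 245.4]
orientation: [0.2, 0.98, 0.001, -0.001]
force: [0.6, 0.4, -2.8]
finger_gap: 23.4
```

```bash
python3 -c "
from h import *
goto(487.6,-260.1,245)
for n in('scene','top'):
    f=eyes.grab_frame(n); cv2.imwrite(f'pics/{n}10.png',cv2.cvtColor(f,cv2.COLOR_RGB2BGR))
S=cv2.imread('pics/scene10.png')[180:290,90:200];T=cv2.imread('pics/top10.png')[150:260,330:440]
cv2.imwrite('pics/z10.png',cv2.resize(np.hstack([S,T]),None,fx=3.6,fy=3.6,interpolation=cv2.INTER_CUBIC))
"
```

```text
t 15.38 pos [ 490.5 -250.6  245.4] F [ 0.6  0.4 -2.8] gap 23.4 tilt z [-0.002  0.002 -1.   ] jaw 67.0 J [-0.58  0.09  1.29  0.    1.76 -1.74]
inc [-0.022 -0.197  0.007] rows>= 1.0
```

View pics/z10.png

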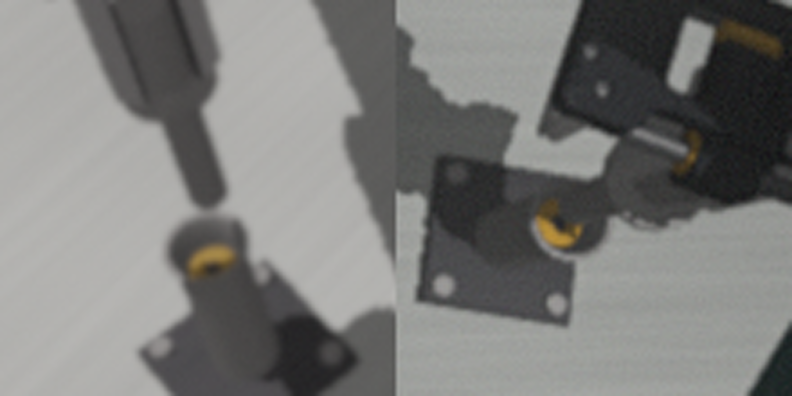

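Rod hangs straight just above the mouth (rod tip at scene crop (208,205)), with the bronze plug visible inside. I'll correct by about 10 mm.

Request:
{"name": "move_arm", "arguments": {"increments": [[-0.02,-0.2,0,0,0,0],[0,0,0,0,0,0],[0,0,0,0,0,0],[0,0,0,0,0,0]]}}

```text
time_s: 15.98
position: [487.8, -260.5, 246.5]
orientation: [0.199, 0.98, 0.0, 0.0]
force: [-1.1, 0.8, -3.3]
finger_gap: 23.3
```

```bash
python3 -c "
from h import *
goto(487.6,-260.1,210)
for n in('scene','top'):
    f=eyes.grab_frame(n); cv2.imwrite(f'pics/{n}11.png',cv2.cvtColor(f,cv2.COLOR_RGB2BGR))
S=cv2.imread('pics/scene11.png')[180:290,90:200];T=cv2.imread('pics/top11.png')[150:260,330:440]
cv2.imwrite('pics/z11.png',cv2.resize(np.hstack([S,T]),None,fx=3.6,fy=3.6,interpolation=cv2.INTER_CUBIC))
p=status.state()['position']
for n,o,w in (('scene',[90,180],0),('top',[330,150],396)):
    q=proj(n,[p-[0,0,92-0],p-[0,0,0],[487.6,-260.1,120]]);print((q-o+.5)*3.6+[w,0])
"
```

```text
t 15.97 pos [ 487.8 -260.5  246.5] F [-1.1  0.8 -3.3] gap 23.3 tilt z [ 0.  0. -1.] jaw 67.0 J [-0.59  0.09  1.29  0.    1.76 -1.76]
inc [0.008 0.006 0.731] rows>= 1.0
[[193.366491   207.73732766]
 [147.77945252  87.54300067]
 [208.61542456 245.82803642]]
[[600.76059946 211.20348272]
 [686.8037423  184.98225399]
 [573.68333066 219.64464187]]
```

View pics/z11.png

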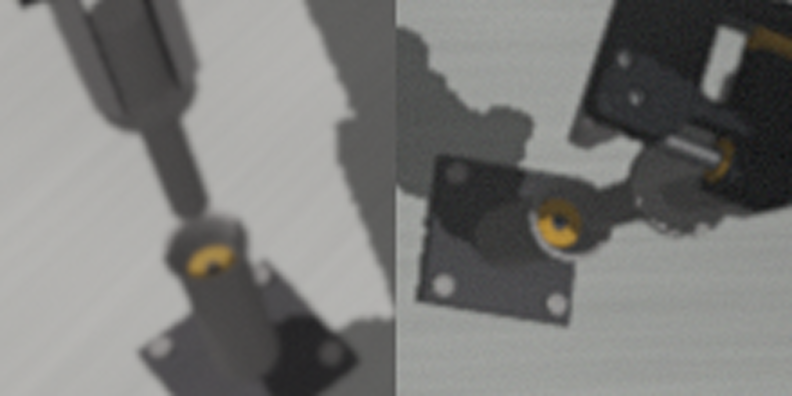

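Request:
{"name": "move_arm", "arguments": {"increments": [[0,0,0.3,0,0,0],[0,0,0.3,0,0,0],[0,0,0.15,0,0,0],[0,0,0.1,0,0,0],[0,0,0,0,0,0],[0,0,0,0,0,0]]}}

```text
time_s: 16.82
position: [488.1, -260.9, 204.5]
orientation: [0.2, 0.98, -0.0, 0.001]
force: [0.4, -0.0, -4.2]
finger_gap: 23.3
```

```bash
python3 -c "
from h import *
goto(487.6,-260.1,200)
for n in('scene','top'):
    f=eyes.grab_frame(n); cv2.imwrite(f'pics/{n}12.png',cv2.cvtColor(f,cv2.COLOR_RGB2BGR))
S=cv2.imread('pics/scene12.png')[180:290,90:200];T=cv2.imread('pics/top12.png')[150:260,330:440]
cv2.imwrite('pics/z12.png',cv2.resize(np.hstack([S,T]),None,fx=3.6,fy=3.6,interpolation=cv2.INTER_CUBIC))
"
```

```text
t 16.82 pos [ 488.1 -260.9  204.5] F [ 0.4 -0.  -4.2] gap 23.3 tilt z [ 0.001 -0.001 -1.   ] jaw 67.0 J [-0.59  0.09  1.37  0.    1.68 -1.76]
inc [0.015 0.011 0.09 ] rows>= 1.0
```

View pics/z12.png

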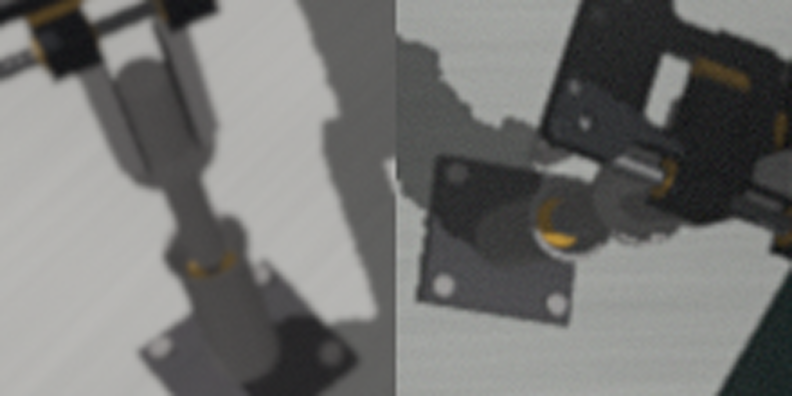

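Request:
{"name": "move_arm", "arguments": {"increments": [[0.01,0.01,0.04,0,0,0],[0,0,0.04,0,0,0],[0,0,0.04,0,0,0],[0,0,0,0,0,0],[0,0,0,0,0,0]]}}

```text
time_s: 17.55
position: [487.5, -260.1, 197.9]
orientation: [0.2, 0.98, 0.0, 0.0]
force: [-0.2, 0.3, -3.4]
finger_gap: 23.5
```

Request:
{"name": "move_arm", "arguments": {"increments": [[0,0,0.04,0,0,0],[0,0,0.04,0,0,0],[0,0,0,0,0,0],[0,0,0,0,0,0]]}}

```text
time_s: 18.05
position: [487.5, -260.0, 193.9]
orientation: [0.2, 0.98, 0.0, -0.0]
force: [0.5, -0.3, -3.3]
finger_gap: 23.6
```

Request:
{"name": "move_arm", "arguments": {"increments": [[0,0,0.04,0,0,0],[0,0,0.04,0,0,0],[0,0,0,0,0,0],[0,0,0,0,0,0]]}}

```text
time_s: 18.55
position: [487.8, -260.0, 191.2]
orientation: [0.199, 0.98, -0.0, 0.001]
force: [-1.0, 1.5, 4.0]
finger_gap: 23.2
```

Request:
{"name": "move_arm", "arguments": {"increments": [[0,0,0.02,0,0,0],[0,0,0.02,0,0,0],[0,0,0,0,0,0],[0,0,0,0,0,0]]}}

```text
time_s: 19.05
position: [488.0, -260.3, 189.3]
orientation: [0.2, 0.98, -0.0, 0.001]
force: [-0.8, 0.7, 4.4]
finger_gap: 23.3
```

Request:
{"name": "move_arm", "arguments": {"increments": [[0,0,0.02,0,0,0],[0,0,0.02,0,0,0],[0,0,0,0,0,0]]}}

```text
time_s: 19.42
position: [488.0, -260.3, 187.4]
orientation: [0.2, 0.98, -0.0, 0.001]
force: [-0.7, 0.5, 5.6]
finger_gap: 23.8
```

Request:
{"name": "move_arm", "arguments": {"increments": [[0,0,0.025,0,0,0],[0,0,0.02,0,0,0],[0,0,0,0,0,0]]}}

```text
time_s: 19.8
position: [488.0, -260.4, 185.1]
orientation: [0.2, 0.98, -0.0, 0.001]
force: [-0.4, 0.3, 5.5]
finger_gap: 23.3
```

Request:
{"name": "move_arm", "arguments": {"increments": [[0,0,0.02,0,0,0],[0,0,0.02,0,0,0],[0,0,0,0,0,0]]}}

```text
time_s: 20.18
position: [488.1, -260.4, 183.1]
orientation: [0.2, 0.98, -0.0, 0.001]
force: [-1.5, 0.7, 5.9]
finger_gap: 23.6
```

Request:
{"name": "move_arm", "arguments": {"increments": [[0,0,0.02,0,0,0],[0,0,0.02,0,0,0],[0,0,0,0,0,0]]}}

```text
time_s: 20.55
position: [488.1, -260.4, 181.2]
orientation: [0.2, 0.98, -0.0, 0.001]
force: [-1.3, 1.2, 5.6]
finger_gap: 23.6
```

Request:
{"name": "move_arm", "arguments": {"increments": [[0,0,0.02,0,0,0],[0,0,0.02,0,0,0],[0,0,0,0,0,0]]}}

```text
time_s: 20.92
position: [488.1, -260.4, 179.2]
orientation: [0.2, 0.98, -0.0, 0.001]
force: [-0.8, 0.8, 6.1]
finger_gap: 23.5
```

Request:
{"name": "move_arm", "arguments": {"increments": [[0,0,0.02,0,0,0],[0,0,0.02,0,0,0],[0,0,0,0,0,0]]}}

```text
time_s: 21.3
position: [488.1, -260.4, 177.2]
orientation: [0.2, 0.98, -0.0, 0.001]
force: [-0.4, 1.9, 5.9]
finger_gap: 23.8
```

Request:
{"name": "move_arm", "arguments": {"increments": [[0,0,0.02,0,0,0],[0,0,0.01,0,0,0],[0,0,0,0,0,0]]}}

```text
time_s: 21.68
position: [488.1, -260.4, 175.7]
orientation: [0.2, 0.98, -0.0, 0.001]
force: [-0.8, 2.1, 4.9]
finger_gap: 23.2
```

Request:
{"name": "move_arm", "arguments": {"increments": [[0,0,0.02,0,0,0],[0,0,0.02,0,0,0],[0,0,0,0,0,0]]}}

```text
time_s: 22.05
position: [488.1, -260.4, 173.7]
orientation: [0.2, 0.98, -0.0, 0.001]
force: [0.0, 1.2, 5.8]
finger_gap: 23.7
```

Request:
{"name": "move_arm", "arguments": {"increments": [[0,0,0.02,0,0,0],[0,0,0.02,0,0,0],[0,0,0,0,0,0]]}}

```text
time_s: 22.42
position: [488.1, -260.4, 171.7]
orientation: [0.2, 0.98, -0.0, 0.001]
force: [-0.9, 1.3, 5.9]
finger_gap: 23.2
```

Request:
{"name": "move_arm", "arguments": {"increments": [[0,0,0.02,0,0,0],[0,0,0.02,0,0,0],[0,0,0,0,0,0]]}}

```text
time_s: 22.8
position: [488.1, -260.4, 169.7]
orientation: [0.2, 0.98, -0.0, 0.001]
force: [-0.7, 1.2, 5.7]
finger_gap: 23.7
```

Request:
{"name": "move_arm", "arguments": {"increments": [[0,0,0.02,0,0,0],[0,0,0.02,0,0,0],[0,0,0,0,0,0]]}}

```text
time_s: 23.18
position: [488.1, -260.4, 167.7]
orientation: [0.2, 0.98, -0.0, 0.001]
force: [-0.0, 1.5, 5.7]
finger_gap: 23.7
```

Request:
{"name": "move_arm", "arguments": {"increments": [[0,0,0.02,0,0,0],[0,0,0.02,0,0,0],[0,0,0,0,0,0]]}}

```text
time_s: 23.55
position: [488.1, -260.4, 165.7]
orientation: [0.2, 0.98, -0.0, 0.001]
force: [-0.8, 1.0, 5.9]
finger_gap: 23.4
```

Request:
{"name": "move_arm", "arguments": {"increments": [[0,0,0.02,0,0,0],[0,0,0.02,0,0,0],[0,0,0,0,0,0]]}}

```text
time_s: 23.92
position: [488.1, -260.4, 163.7]
orientation: [0.2, 0.98, -0.0, 0.001]
force: [-0.6, 1.0, 5.7]
finger_gap: 23.2
```

Request:
{"name": "move_arm", "arguments": {"increments": [[0,0,0.02,0,0,0],[0,0,0.02,0,0,0],[0,0,0,0,0,0]]}}

```text
time_s: 24.3
position: [488.1, -260.4, 161.7]
orientation: [0.2, 0.98, -0.0, 0.001]
force: [-0.9, 2.0, 5.9]
finger_gap: 23.3
```

Request:
{"name": "move_arm", "arguments": {"increments": [[0,0,0.02,0,0,0],[0,0,0.02,0,0,0],[0,0,0,0,0,0]]}}

```text
time_s: 24.68
position: [488.1, -260.4, 159.7]
orientation: [0.2, 0.98, -0.0, 0.001]
force: [-0.3, 2.1, 4.8]
finger_gap: 23.3
```

Request:
{"name": "move_arm", "arguments": {"increments": [[0,0,0.02,0,0,0],[0,0,0.02,0,0,0],[0,0,0,0,0,0]]}}

```text
time_s: 25.05
position: [488.1, -260.4, 157.7]
orientation: [0.2, 0.98, -0.0, 0.001]
force: [-0.8, 0.7, 5.3]
finger_gap: 23.6
```

Request:
{"name": "move_arm", "arguments": {"increments": [[0,0,0.02,0,0,0],[0,0,0.02,0,0,0],[0,0,0,0,0,0]]}}

```text
time_s: 25.42
position: [488.2, -260.4, 156.6]
orientation: [0.2, 0.98, -0.001, 0.002]
force: [-2.3, 1.9, 9.3]
finger_gap: 23.6
```

Request:
{"name": "move_arm", "arguments": {"increments": [[0,0,0.016,0,0,0],[0,0,0,0,0,0],[0,0,0,0,0,0]]}}

```text
time_s: 25.8
position: [488.2, -260.4, 156.5]
orientation: [0.199, 0.98, -0.001, 0.002]
force: [-2.5, 2.4, 10.3]
finger_gap: 23.5
```

Request:
{"name": "move_arm", "arguments": {"increments": [[0,0,0.016,0,0,0],[0,0,0,0,0,0],[0,0,0,0,0,0]]}}

```text
time_s: 26.18
position: [488.3, -260.5, 156.5]
orientation: [0.2, 0.98, -0.001, 0.002]
force: [-2.5, 2.6, 12.7]
finger_gap: 23.5
```

```bash
python3 -c "
from h import *
goto(487.6,-260.1,150);print(status.state()['wrist_torque'])
goto(487.6,-260.1,150)"
```

```text
t 26.18 pos [ 488.3 -260.5  156.5] F [-2.5  2.6 12.7] gap 23.5 tilt z [ 0.004 -0.002 -1.   ] jaw 67.0 J [-0.59  0.11  1.45  0.    1.58 -1.76]
inc [0.017 0.001 0.131] rows>= 1.0
[ 0.7768933   0.88967812 -0.0451378 ]
t 26.18 pos [ 488.3 -260.5  156.5] F [-2.5  2.6 12.7] gap 23.5 tilt z [ 0.004 -0.002 -1.   ] jaw 67.0 J [-0.59  0.11  1.45  0.    1.58 -1.76]
inc [0.017 0.001 0.131] rows>= 1.0
```

Request:
{"name": "move_arm", "arguments": {"increments": [[0,0,0.016,0,0,0],[0,0,0,0,0,0],[0,0,0,0,0,0]]}}

```text
time_s: 26.55
position: [488.4, -260.5, 156.5]
orientation: [0.199, 0.98, -0.001, 0.002]
force: [-3.8, 3.1, 15.7]
finger_gap: 23.6
```

Request:
{"name": "move_arm", "arguments": {"increments": [[0,0,0.014,0,0,0],[0,0,0,0,0,0],[0,0,0,0,0,0]]}}

```text
time_s: 26.92
position: [488.4, -260.5, 156.5]
orientation: [0.2, 0.98, -0.001, 0.003]
force: [-3.5, 3.1, 17.5]
finger_gap: 23.8
```

Push is about 17.5 + 3.3 ≈ 21 N with no movement. I'll hold it for 1.4 s.

Request:
{"name": "move_arm", "arguments": {"increments": [[0,0,0,0,0,0],[0,0,0,0,0,0],[0,0,0,0,0,0],[0,0,0,0,0,0],[0,0,0,0,0,0],[0,0,0,0,0,0],[0,0,0,0,0,0],[0,0,0,0,0,0],[0,0,0,0,0,0],[0,0,0,0,0,0],[0,0,0,0,0,0]]}}

```text
time_s: 28.3
position: [488.4, -260.5, 156.5]
orientation: [0.199, 0.98, -0.001, 0.003]
force: [-4.4, 4.1, 18.0]
finger_gap: 23.4
```

Request:
{"name": "move_arm", "arguments": {"increments": [[0,0,-0.1,0,0,0],[0,0,-0.3,0,0,0],[0,0,-0.5,0,0,0],[0,0,-0.5,0,0,0],[0,0,-0.5,0,0,0],[0,0,0,0,0,0],[0,0,0,0,0,0]]}}

```text
time_s: 29.18
position: [487.1, -259.9, 244.4]
orientation: [0.2, 0.98, 0.0, -0.001]
force: [0.0, 0.4, -3.6]
finger_gap: 23.4
```

```bash
python3 -c "
from h import *
goto(503.3,216.9,252)
for n in('scene','top'):
    f=eyes.grab_frame(n); cv2.imwrite(f'pics/{n}13.png',cv2.cvtColor(f,cv2.COLOR_RGB2BGR))
S=cv2.imread('pics/scene13.png')[180:290,90:200];T=cv2.imread('pics/top13.png')[150:260,330:440]
cv2.imwrite('pics/z13.png',cv2.resize(np.hstack([S,T]),None,fx=3.6,fy=3.6,interpolation=cv2.INTER_CUBIC))
"
```

```text
t 29.18 pos [ 487.1 -259.9  244.4] F [ 0.   0.4 -3.6] gap 23.4 tilt z [-0.002  0.001 -1.   ] jaw 67.0 J [-0.59  0.09  1.29 -0.    1.76 -1.76]
inc [ 3.433  8.903 -0.14 ] rows>= 9.0
```

View pics/z13.png

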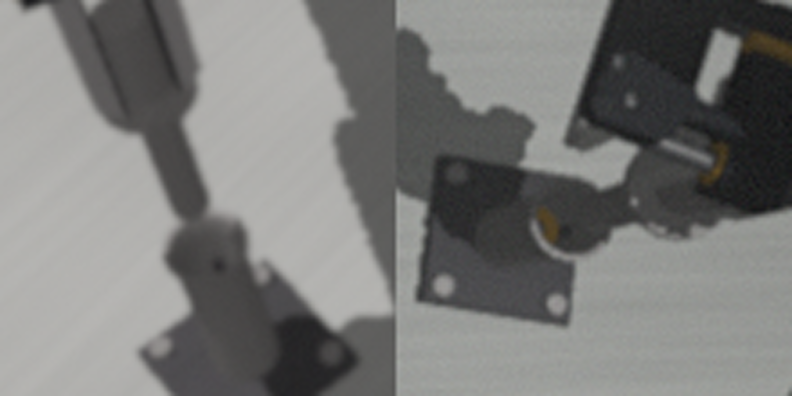

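Request:
{"name": "move_arm", "arguments": {"increments": [[0.2,0.5,-0.1,0,0,0],[0.35,0.9,0,0,0,0],[0.36,0.93,0,0,0,0],[0.36,0.93,0,0,0,0],[0.36,0.93,0,0,0,0],[0.36,0.93,0,0,0,0],[0.36,0.93,0,0,0,0],[0.36,0.93,0,0,0,0],[0.36,0.93,0,0,0,0],[0.36,0.93,0,0,0,0],[0,0,0,0,0,0],[0,0,0,0,0,0]]}}

```text
time_s: 30.78
position: [502.1, 213.4, 249.9]
orientation: [0.199, 0.98, -0.001, -0.001]
force: [-0.0, -0.3, -3.6]
finger_gap: 23.8
```

```bash
python3 -c "
from h import *
goto(503.3,216.9,170)"
```

```text
t 30.77 pos [502.1 213.4 249.9] F [-0.  -0.3 -3.6] gap 23.8 tilt z [-0.002 -0.001 -1.   ] jaw 67.0 J [ 0.3   0.08  1.3  -0.    1.77 -0.87]
inc [0.004 0.077 1.598] rows>= 2.0
```

Request:
{"name": "move_arm", "arguments": {"increments": [[0,0.04,0.4,0,0,0],[0,0,0.6,0,0,0],[0,0,0.5,0,0,0],[0,0,0.3,0,0,0],[0,0,0.1,0,0,0],[0,0,0,0,0,0],[0,0,0,0,0,0],[0,0,0,0,0,0]]}}

```text
time_s: 31.78
position: [503.9, 215.9, 157.2]
orientation: [0.2, 0.98, 0.001, 0.001]
force: [0.1, -0.5, -3.0]
finger_gap: 23.5
```

```bash
python3 -c "
from h import *
goto(503.3,216.9,130)
for n in('scene','top'):
    f=eyes.grab_frame(n); cv2.imwrite(f'pics/{n}14.png',cv2.cvtColor(f,cv2.COLOR_RGB2BGR))
S=cv2.imread('pics/scene14.png')[70:170,240:340];T=cv2.imread('pics/top14.png')[150:250,70:170]
cv2.imwrite('pics/z14.png',cv2.resize(np.hstack([S,T]),None,fx=4,fy=4,interpolation=cv2.INTER_CUBIC))
"
```

```text
t 31.77 pos [503.9 215.9 157.2] F [ 0.1 -0.5 -3. ] gap 23.5 tilt z [ 0.002  0.001 -1.   ] jaw 67.0 J [ 0.3   0.1   1.46  0.    1.59 -0.87]
inc [0.019 0.014 0.544] rows>= 1.0
```

View pics/z14.png

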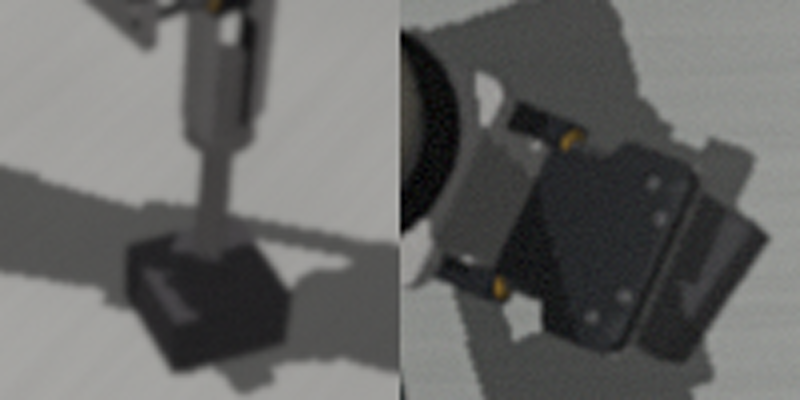

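Request:
{"name": "move_arm", "arguments": {"increments": [[0.012,0.014,0.1,0,0,0],[0,0,0.1,0,0,0],[0,0,0,0,0,0],[0,0,0,0,0,0],[0,0,0.08,0,0,0],[0,0,0.08,0,0,0],[0,0,0.08,0,0,0],[0,0,0,0,0,0]]}}

```text
time_s: 32.88
position: [502.7, 216.4, 133.5]
orientation: [0.2, 0.98, -0.0, -0.001]
force: [0.4, -0.2, -4.4]
finger_gap: 23.1
```

Request:
{"name": "move_arm", "arguments": {"increments": [[0,0,0.1,0,0,0],[0,0,0.12,0,0,0],[0,0,0.12,0,0,0],[0,0,0.12,0,0,0],[0,0,0.1,0,0,0],[0,0,0.06,0,0,0],[0,0,0,0,0,0],[0,0,0,0,0,0]]}}

```text
time_s: 33.88
position: [503.2, 216.6, 103.4]
orientation: [0.2, 0.98, 0.0, 0.0]
force: [0.1, 0.1, -3.6]
finger_gap: 23.4
```

Request:
{"name": "move_arm", "arguments": {"increments": [[0,0,0.06,0,0,0],[0,0,0.05,0,0,0],[0,0,0,0,0,0],[0,0,0,0,0,0]]}}

```text
time_s: 34.38
position: [503.1, 216.6, 97.6]
orientation: [0.2, 0.98, 0.0, 0.0]
force: [0.2, 0.1, -4.5]
finger_gap: 23.3
```

Request:
{"name": "move_arm", "arguments": {"increments": [[0,0,0.02,0,0,0],[0,0,0,0,0,0],[0,0,0,0,0,0]]}}

```text
time_s: 34.75
position: [503.1, 216.6, 96.7]
orientation: [0.2, 0.98, 0.0, 0.0]
force: [-0.2, 1.1, -4.2]
finger_gap: 23.6
```

Request:
{"name": "move_arm", "arguments": {"increments": [[0,0,0.012,0,0,0],[0,0,0,0,0,0],[0,0,0,0,0,0]]}}

```text
time_s: 35.12
position: [503.2, 216.6, 96.5]
orientation: [0.2, 0.98, 0.0, 0.0]
force: [-0.9, -0.1, -0.1]
finger_gap: 23.4
```

Force went to 0, so the rod is resting on the hole's floor. Release and rise straight up.

Request:
{"name": "move_arm", "arguments": {"increments": [[0,0,0,0,0,0],[0,0,0,0,0,0],[0,0,0,0,0,0],[0,0,0,0,0,0],[0,0,-0.1,0,0,0],[0,0,-0.3,0,0,0],[0,0,-0.5,0,0,0],[0,0,-0.6,0,0,0],[0,0,-0.8,0,0,0],[0,0,0,0,0,0]], "grip": 0.55}}

```text
time_s: 36.38
position: [505.3, 217.3, 216.7]
orientation: [0.2, 0.98, 0.002, 0.004]
force: [0.6, 0.4, -0.2]
finger_gap: 52.0
```

Request:
{"name": "move_arm", "arguments": {"increments": [[0.7,0.2,-0.5,0,0,0],[0.9,0.3,0,0,0,0],[0.9,0.3,0,0,0,0],[0.9,0.3,0,0,0,0],[0,0,0,0,0,0],[0,0,0,0,0,0],[0,0,0,0,0,0]]}}

```text
time_s: 37.25
position: [368.9, 332.8, 235.6]
orientation: [0.2, 0.98, -0.0, -0.0]
force: [-0.6, 1.7, -0.2]
finger_gap: 52.1
```

```bash
python3 -c "
from h import *
goto(503.3,216.9,300)
for n in('scene','top'):
    f=eyes.grab_frame(n); cv2.imwrite(f'pics/{n}15.png',cv2.cvtColor(f,cv2.COLOR_RGB2BGR))
S=cv2.imread('pics/scene15.png');T=cv2.imread('pics/top15.png')
r=lambda I,x,y:cv2.resize(I[y:y+75,x:x+75],(280,280),interpolation=cv2.INTER_CUBIC)
cv2.imwrite('pics/z15.png',np.vstack([np.hstack([r(S,115,225),r(S,257,90)]),np.hstack([r(T,325,180),r(T,95,175)])]))
cv2.imwrite('pics/w15.png',cv2.resize(np.hstack([S,T]),(800,300)))
"
```

```text
t 37.25 pos [368.9 332.8 235.6] F [-0.6  1.7 -0.2] gap 52.1 tilt z [-0.    -0.001 -1.   ] jaw 66.9 J [ 0.62 -0.04  1.44 -0.    1.74 -0.55]
inc [-3.382 -1.077 -1.286] rows>= 4.0
```

View pics/z15.png

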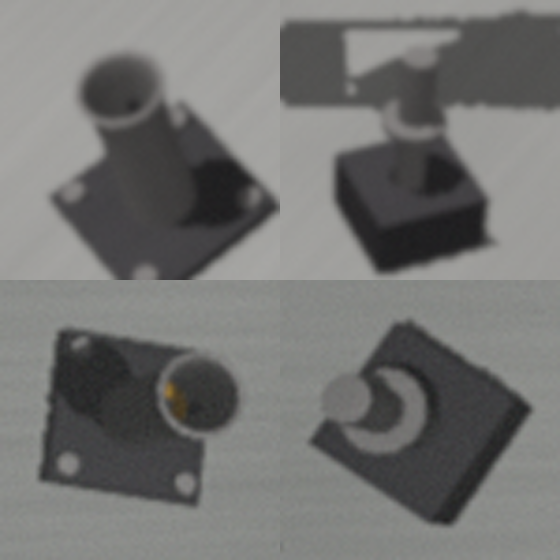

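View pics/w15.png

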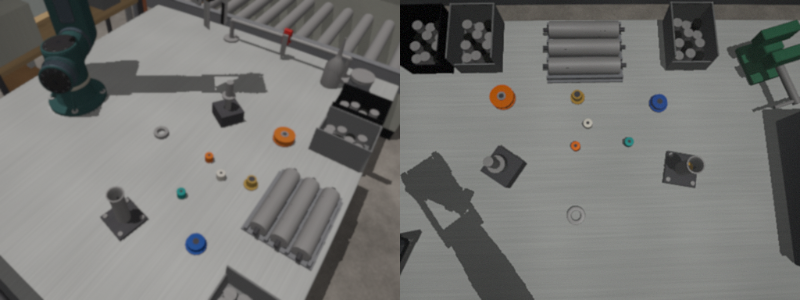

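```bash
python3 -c "
from cell import robot
print(robot.job_done())"
```

```text
the job is handed in; nothing more can be done
None
```

The job is done and handed in at about 37 s of the 72 s allowed. No verdict is reported back.

- **Loose plug:** I found the bronze plug from two views, lowered it into the tube's mouth and let go. The pictures then showed it sitting on the stuck plug. Its top triangulated at about 101 mm, and the rod touched it at about 100 mm.
- **Ramming:** I pushed both plugs down in 2 mm steps. The drag held steady at about 9 N until movement stopped with the lower plug's underside about 16.5 mm above the tube's origin, the bottom of the range given for the stop. I then held about 21 N (18 N measured plus 3.4 N of rod weight) for 1.4 s with no further movement. No push reading came near the 30 N limit.
- **Rod:** I lowered it into the holder until the force dropped to zero at 96.5 mm, the same height at which I had gripped it, and then let go.

**Last checks:** the final pictures show the rod upright where it began, the plug deep in the tube and the gripper clear of everything. By eye, the four bystanders have not moved; I did not measure them. Triangulated heights differed from the stated sizes by up to about 3 mm (calibration is good to about 2 mm); no check failed.

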